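# Lock the wire slicer and hold the cheese in its corner for the cut

## Robot

A 6-joint arm with a two-finger parallel gripper is mounted at the origin on a cart in front of the work surface, level with it; the furniture and walls round the work are solid. World frame = base frame: x ahead of the robot, y to its left, z up, the work surface at z = 0. Lengths are in mm, angles in degrees, forces in N, time in s.
With the tool pointing down it reaches from about 300 to 850 mm from the base axis. Payload 4.2 kg.
Tool frame: the origin (TCP) lies at the very end of the fingers, on their centre line; the grasp point (between the pads) lies 19 mm behind it (hold_point_z is the z of the grasp point in the tool frame, in mm); z points along the fingers, y is the direction in which the jaws open and shut (so a half turn about z gives the same grasp; the last joint's range is limited). The gripper opens to 91 mm and grips with 3 to 60 N. Pads are 32 mm wide; open, the fingers measure 118 mm over their backs; the gripper's body (76 mm by 178 mm) begins 60 mm behind the grasp point.
Start: joints at [-75.516, 18.312, 89.639, -0, 72.044, -1.146], TCP at [154.924, -553.752, 213.976] pointing down, gripper open.
Joint ranges: [-177.97, 177.97], [-48.28, 115.42], [12.27, 149.76], [-77.06, 257.06], [2.81, 150.46], [-146.56, 146.56]. Speed limits (degrees/s): [147.25, 147.25, 180, 180, 180, 180].

## Interface

Orientations are given as [roll, pitch, yaw] about the fixed x, y, z axes, in that order (R = Rz(yaw) Ry(pitch) Rx(roll)).
In Python, from workcell import state, grab_frame, job_done, hold_point_z gives the robot as it stands. The module is installed in compiled form; this text tells all that it offers.
- The arm moves only by the shell command python3 -m creep 'ROWS' [FORCE]. ROWS is JSON, a list of rows, each a list of 7 numbers: the closure, from 0 (fully open) to 1 (shut), then the shift along the tool's x, y, z in mm, then the turn, a rotation vector about the tool's x, y, z in degrees. A call has 1 to 5 rows; each row shifts and turns the commanded pose from where the row before left it, along the tool's axes as they then stand; what a row does not reach is not made up. A row lasts 1/8 s, in which the tool goes at most 62.5 mm and 10.7 degrees, less where a joint would pass 70% of its speed; a pose out of reach is approached as far as the arm can. A call is refused whole if a number of a shift passes 62.5 or a number of a turn 10.7, either way. A call with a gripper value outside its range is refused whole. The fingers move at their own pace and stop on an object; FORCE is the grip in N (left out, the last holds). Time passes only in rows, so rows that do not move let the fingers close. It gives the time, the measured TCP pose, the force and the opening at its end, in the units of the state.
- state(): the state, without advancing time (a new reading comes with each control period).
- grab_frame(name): name is "scene" or "side" or "wrist"; returns a dict with "frame" (480x640x3 uint8, red, green, blue), "fx", "fy", "cx", "cy" (pixels), "k1" (the pictures are not rectified: a ray, as slopes to the right and down, at radius r is drawn at 1 + k1 r^2 times it, then the intrinsics apply), "view" (4x4, takes a point from world to camera coordinates). Camera axes: x right, y down, z forward; pixel columns grow to the right and rows downward; lengths in mm; the calibration is good to about 2 mm. A picture is of the moment at which its call begins. There is no depth.
- job_done(): hands the job in, once; it reports no verdict.
The state is a dict: "time_s": time; "qpos": joint angles; "qvel": joint speeds; "effort": joint torques, N m; "ee_pos": TCP position; "ee_rot": TCP orientation; "force": force on the tool from outside, world axes, zero at the start; "torque": the same for the moment, N m; "gripper_width": finger opening in mm.
Only numpy, scipy, OpenCV 4.12 (cv2) and the standard library are available. Lean on these libraries where they do the work, as an engineer would, in place of code of your own. Each camera call takes 0.05 s, during which the arm holds its last target.

## Task

First lock the wire slicer to the worktop: press its foot lever down until it snaps over and stays down by itself. Then take the block of cheese from the chopping board, stand it flat on the slicer's bed and push it into the corner, its long side flush against the back fence and its end flush against the thickness stop. Finish while still holding it pressed firmly against both, ready for the cut, with the wire arm left parked and everything else left where it stands.

Things in the scene. Friction and masses are not known exactly. Their poses are not given: they have to be found in the camera images.
- slicer: wire slicer standing on the worktop (it will not shift): off-white bed 230 x 280 mm, flat, its top 35 mm above the worktop. Origin on the worktop; own x points to the back (to the fence), own y to the left (to the thickness stop and the foot lever), z up. The bed reaches from -105 to 125 mm in x and from -135 to 145 mm in y. The wire's slot crosses it along x at y = 65 mm.
- back_fence: straight steel fence across the bed, 18 mm high above the bed, 180 mm long along y. Origin on the front face (the face that looks to -x and that the cheese touches), in the middle of its length, at bed height; axes as the slicer's. It is rigid.
- thickness_stop: upright steel plate, 92 mm wide along x, standing 31 mm above the bed, on two rods at the left of the bed; clamped at 12 to 30 mm beyond the wire's slot, differently each time (it is rigid). Origin on its right face (the face that looks to -y and that the cheese touches), in the middle of its width, at bed height; axes as the slicer's. With the fence it makes a right-angled corner.
- foot_lever (a joint): lever of the suction foot, black with a red pad at its end, at the left side of the slicer: 0 = up (sprung up, 40 degrees above level), 0.66 = fully down (2 degrees above level). Its axis runs along the slicer's x at slicer x = 50, y = 152 mm, 30 mm above the worktop; the lever points to the slicer's +y and swings down. Pressing it 55 to 75 mm out from the axis takes 6 to 10 N at the beginning and less further down; past 0.45 it snaps over to 0.66 and stays there by itself.
- lever_pad (a point): middle of the upper face of the lever's red ribbed pad (32 mm wide, 34 mm long), 72 mm out from the lever's axis; moves with the lever.
- wire_arm (a joint): hinged arm that carries the wire, rising from the back of the bed behind the fence and leaning back: 0 = parked; it grows as the arm comes down (1.95 = some degrees short of the bed).
- wire_arm_grip (a point): middle of the black hand grip at the free end of the parked wire arm, about 0.26 m from its hinge.
- board: brown wooden chopping board on the right, 220 x 330 x 22 mm high (it does not shift). Origin under its centre, own y along its length.
- cheese: yellow block of firm cheese with brown rind above and below: 54 mm (own x) x 110 mm (own y) x 60 mm high, about 0.4 kg, rigid, alike after half a turn; it slides easily on the bed and along the stops (friction about 0.25). Origin at the centre of its underside, z up. At the start it lies on the chopping board, whose top is 22 mm above the worktop.
- garlic: whole garlic bulb, 53 mm wide and high, lying on the chopping board; origin under its centre. Bystander.
- mustard_jar: mustard jar with a green lid, 62 mm wide, 109 mm high, behind the work; origin under its centre. Bystander.
- bean_tin: low round food tin, 75 mm wide, 58 mm high, behind the chopping board; origin under its centre. Bystander.
- glass: clear drinking glass, 81 mm wide, 92 mm high, to the right of the chopping board; origin under its centre. Bystander.
- white_mug: white mug, 79 mm wide, 89 mm high, to the left of the slicer; origin under its centre. Bystander.
- salt_shaker: glass salt shaker, 44 mm wide, 90 mm high, to the left of the slicer; origin under its centre. Bystander.
Things that resemble listed ones, but are neither listed nor needed, are in the scene too. What is meant by the cheese is not blue, and is the larger of those in its own colour.

How it is judged (in metres and radians):
On the way, in this order (a step that is already met when the one before it is completed fails the run):
1. the foot lever is past its detent and stays down with the fingers off it (value of joint foot_lever above 0.58 rad and contact force between each of the arm, the fingers and slicer below 0.2 N), for 0.3 s.
2. the cheese stands on the slicer's bed, clear of the worktop and the chopping board, in front of the fence (contact force between cheese and slicer above 0.5 N and x of cheese in the frame of back_fence below -0.02 m and z of cheese in the frame of back_fence below 0.004 m and contact force between cheese and board below 0.1 N), for 0.1 s.
At the end, for the whole second after the job is handed in: Lever down past its detent (over 0.58 rad); cheese on the bed, upright and square within 0.05 rad, within 4 mm of fence face and stop face, pressing each with over 2 N, held by the fingers (over 1 N), at rest, through the last second (value of joint foot_lever above 0.58 rad and contact force between cheese and back_fence above 2 N and contact force between cheese and thickness_stop above 2 N and contact force between the fingers and cheese above 1 N and x of cheese in the frame of back_fence between -0.031 and -0.023 m and y of cheese in the frame of thickness_stop between -0.059 and -0.051 m and z of cheese in the frame of back_fence between -0.003 and 0.004 m and angle between the x axis of cheese and the x axis of slicer, either way round below 0.05 rad and angle between cheese's own z axis and vertical below 0.05 rad and linear speed of cheese below 0.01 m/s); the arm keeps its last pose, push and grip.
It fails at once if the wire arm was pulled away from its parked place (over 0.3 rad) (value of joint wire_arm above 0.3 rad).
It fails at once if a bystander was moved by more than 30 mm (distance of any of garlic, mustard_jar, bean_tin, glass, white_mug, salt_shaker from where it was at the start of the episode above 0.03 m).
It also fails if it takes over 64 s, if anything falls off the work surface, if the arm or the gripper's body presses on something with over 40 N, if the wrist force passes 120 N, or if a joint passes its speed limit or range.

## Working session

There is one attempt and no reset: what is moved stays moved. The work goes in short steps, Python scripts to look and compute and a shell command to move; the robot and the scene stay as the last step left them, time stands still between calls to the robot, and variables do not carry over. Pictures are saved under pics/ and viewed, and the job is handed in when it is done.

```bash
mkdir -p pics; ls; python3 - <<'E'
from workcell import state, grab_frame, hold_point_z
import cv2,numpy as np
print(state(), hold_point_z if not callable(hold_point_z) else hold_point_z())
for n in ["scene","side","wrist"]:
    f=grab_frame(n); cv2.imwrite(f"pics/{n}0.png",f["frame"][:,:,::-1])
    np.savez(f"pics/{n}0.npz",**f)
    print(n,f["fx"],f["fy"],f["cx"],f["cy"],f["k1"]); print(np.round(f["view"],3).tolist())
E
```

```text
pics
{'time_s': 0.0, 'qpos': array([-7.55145787e+01,  1.83516892e+01,  8.97048370e+01, -7.65603771e-04,
        7.20421323e+01, -1.14428740e+00]), 'qvel': array([ 0.14551592,  0.09644847, -0.02234072,  0.01022927,  0.06620828,
        0.07656405]), 'effort': array([-2.03533804e-03, -4.12465346e+01, -2.31982273e+01,  7.24877045e-02,
        4.59049700e-02, -1.47142277e-04]), 'ee_pos': array([ 154.80755642, -553.26699208,  213.13041118]), 'ee_rot': array([-1.79901347e+02, -1.24248268e-03,  1.56299443e+01]), 'force': array([ 0.84048319, -0.58200892,  0.04437942]), 'torque': array([ 0.0307791 , -0.00951132,  0.04815818]), 'gripper_width': 91.14075680659903} -18.8
scene 503.0327174173172 503.0327174173172 324.6062987470096 234.72385414010708 -0.1347497493758234
[[0.71, -0.704, 0.011, -323.719], [-0.283, -0.299, -0.912, 313.053], [0.645, 0.644, -0.411, 1665.196], [0.0, 0.0, 0.0, 1.0]]
side 543.2228177125003 543.2228177125003 317.1991121246481 236.09131124509165 -0.01740476096427884
[[-0.906, -0.422, 0.022, 459.926], [-0.186, 0.352, -0.917, 205.791], [0.379, -0.836, -0.397, 1546.546], [0.0, 0.0, 0.0, 1.0]]
wrist 409.2078727315095 409.2078727315095 318.27947371189157 243.5501590874577 0.030817538868504576
[[0.269, -0.963, -0.001, -574.699], [-0.933, -0.261, 0.248, -27.478], [-0.239, -0.066, -0.969, 389.91], [0.0, 0.0, 0.0, 1.0]]
```

View pics/scene0.png

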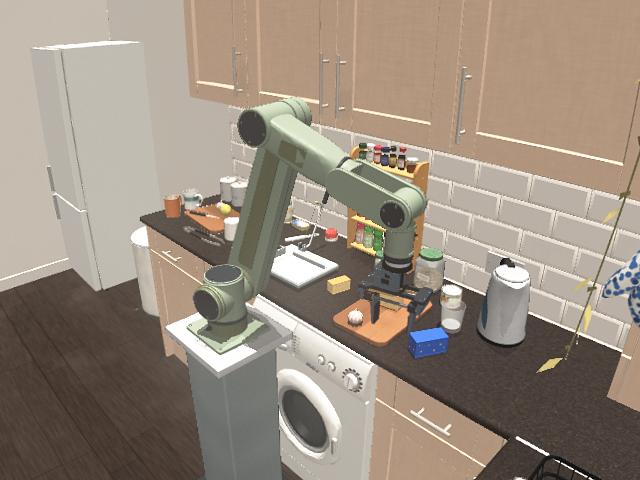

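View pics/side0.png

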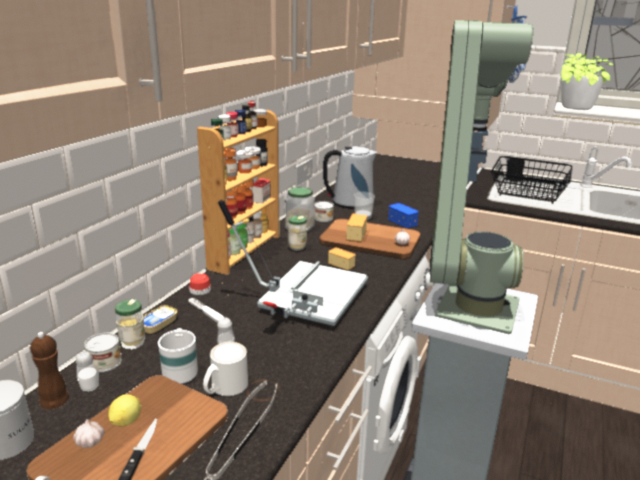

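View pics/wrist0.png

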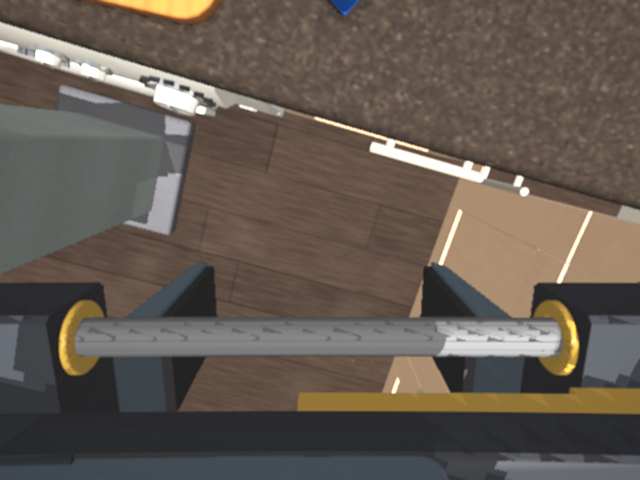

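Scene view: large yellow block on the board is partly hidden by the gripper near (392,300). A small yellow block lies at (338,285) and a blue box at (428,343). In the side view the large block is at (357,228), the small one at (342,259), the slicer at (313,290), and the lever's red pad near (275,308).

```bash
cat > h.py <<'E'
import numpy as np, cv2
from workcell import state, grab_frame
def snap(name,tag):
    f=grab_frame(name); cv2.imwrite(f"pics/{name}{tag}.png",f["frame"][:,:,::-1]); np.savez(f"pics/{name}{tag}.npz",**f); return f
def load(n): return dict(np.load(f"pics/{n}.npz"))
def K(f): return np.array([[f["fx"],0,f["cx"]],[0,f["fy"],f["cy"]],[0,0,1]],float), np.array([f["k1"],0,0,0],float)
def ray(f,p):
    k,d=K(f); u=cv2.undistortPoints(np.array([[p]],float),k,d)[0,0]
    V=f["view"]; R=V[:3,:3]; return -R.T@V[:3,3], R.T@np.array([u[0],u[1],1.])
def onz(f,p,z):
    o,d=ray(f,p); return o+d*(z-o[2])/d[2]
def proj(f,P):
    k,d=K(f); V=f["view"]; r,_=cv2.Rodrigues(V[:3,:3]); return cv2.projectPoints(np.atleast_2d(P).astype(float),r,V[:3,3].copy(),k,d)[0][:,0]
def tri(fs,ps):
    A=np.zeros((3,3));b=np.zeros(3)
    for f,p in zip(fs,ps):
        o,d=ray(f,p); d/=np.linalg.norm(d); M=np.eye(3)-np.outer(d,d); A+=M;b+=M@o
    return np.linalg.solve(A,b)
def crop(n,x0,y0,w,h,s,out):
    im=cv2.imread(f"pics/{n}.png")[y0:y0+h,x0:x0+w]; cv2.imwrite(f"pics/{out}.png",cv2.resize(im,None,fx=s,fy=s,interpolation=cv2.INTER_CUBIC))
E
python3 - <<'E'
from h import *
crop("side0",180,170,260,190,3,"c1"); crop("scene0",260,230,240,150,3,"c2")
f=load("side0"); g=load("scene0")
for p,z in [((357,228),82),((342,259),20),((313,290),35),((275,308),40)]: print(p,onz(f,p,z).round())
E
```

```text
(357, 228) [ 456. -209.   82.]
(342, 259) [455. -79.  20.]
(313, 290) [439. 176.  35.]
(275, 308) [484. 320.  40.]
```

View pics/c1.png

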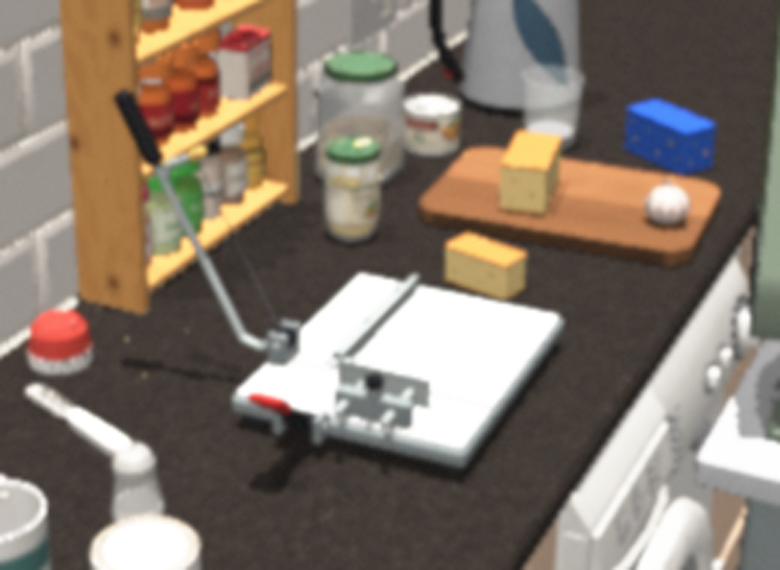

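View pics/c2.png

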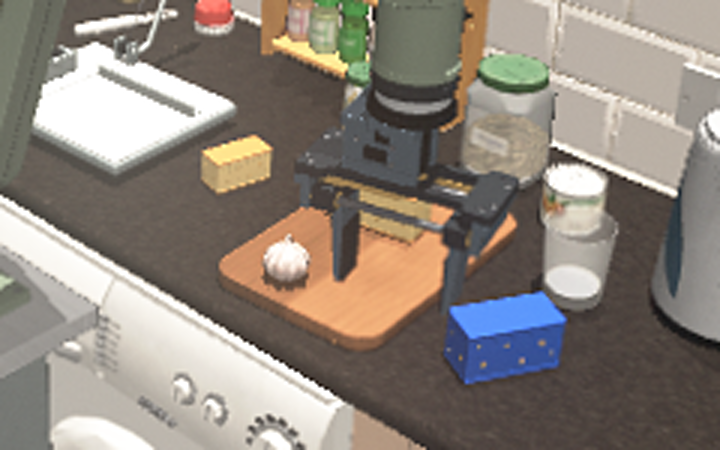

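Candidates in the side image: (a) the larger yellow block on the board (357,228), (b) the small yellow block on the worktop (342,259), (c) the blue box (403,214). The description matches (a), and crop c1 shows it is larger than (b) and on the board. Next I move up and over for a wrist view.

```bash
python3 -m creep '[[0,38,-44,-18,0,0,0],[0,38,-44,-18,0,0,0],[0,38,-44,-18,0,0,0],[0,38,-44,-18,0,0,0],[0,38,-44,-18,0,0,0]]'; python3 -m creep '[[0,38,-44,-18,0,0,0],[0,38,-44,-18,0,0,0],[0,38,-44,-18,0,0,0],[0,38,-44,-18,0,0,0],[0,0,0,0,0,0,0]]'; python3 - <<'E'
from h import *
f=snap("wrist","1"); print(ray(f,(320,240)))
s=state(); print(s["ee_pos"],s["ee_rot"],s["qpos"])
E
```

```text
time_s: 0.78
ee_pos: [279.0, -288.8, 304.4]
ee_rot: [180.0, -0.0, 15.6]
force: [0.8, -1.5, 0.0]
gripper_width: 91.3
time_s: 1.4
ee_pos: [379.1, -77.1, 376.9]
ee_rot: [180.0, -0.1, 16.1]
force: [-0.3, -0.6, -0.3]
gripper_width: 91.2
(array([446.00610025, -58.02790085, 547.77136926]), array([-0.22654835, -0.07056629, -0.97148813]))
[378.01466979 -78.87695435 376.08040121] [ 1.79960196e+02 -7.29651063e-03  1.59068208e+01] [-1.34657940e+01 -3.04782178e+00  9.22677671e+01 -3.11105933e-02
  9.07541729e+01  6.06269712e+01]
```

View pics/wrist1.png

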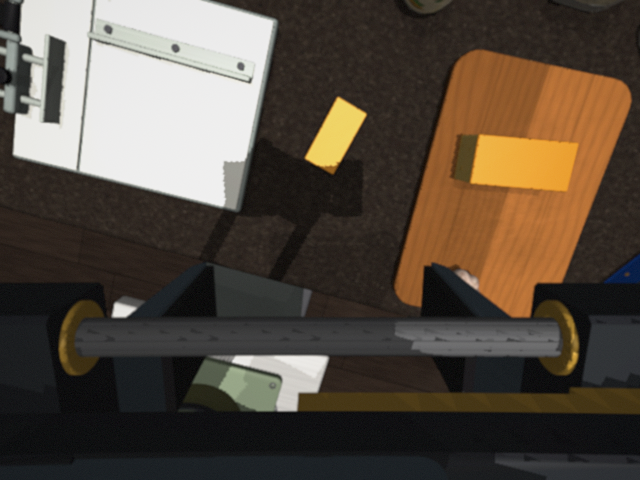

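The wrist view shows the slicer top left. Its slot is near column 85, the stop plate at (52,80) and the fence runs from (95,30) to (250,75). The small cheese is at (335,135), and the target block on the board has its top around (525,163).

```bash
python3 - <<'E'
from h import *
f=load("wrist1"); im=f["frame"]; hsv=cv2.cvtColor(im,cv2.COLOR_RGB2HSV)
m=cv2.inRange(hsv,(15,120,170),(30,255,255)); m[:, :440]=0; m[230:]=0
cs,_=cv2.findContours(m,0,2); c=max(cs,key=cv2.contourArea); r=cv2.minAreaRect(c); b=cv2.boxPoints(r)
print(cv2.contourArea(c),b.round(1).tolist())
P=np.array([onz(f,p,82)[:2] for p in b]); print(P.round(1)); 
print("centre",P.mean(0),[np.linalg.norm(P[i]-P[(i+1)%4]).round(1) for i in range(4)])
for i in (0,1):
    e=P[(i+1)%4]-P[i]; print(np.degrees(np.arctan2(e[1],e[0])))
# bed
w=cv2.inRange(hsv,(0,0,150),(180,60,255)); w[230:]=0; w[:,300:]=0
cv2.imwrite("pics/w.png",w)
crop("wrist1",0,0,290,220,2.7,"c3")
E
```

```text
4920.5 [[469.70001220703125, 183.1999969482422], [474.6000061035156, 131.6999969482422], [578.5, 141.60000610351562], [573.5999755859375, 193.10000610351562]]
[[ 447.3 -235.7]
 [ 500.9 -220.2]
 [ 521.5 -332.1]
 [ 468.6 -351.2]]
centre [ 484.57918109 -284.78561432] [np.float64(55.8), np.float64(113.8), np.float64(56.2), np.float64(117.4)]
16.077656643579886
-79.60664695127933
```

View pics/c3.png

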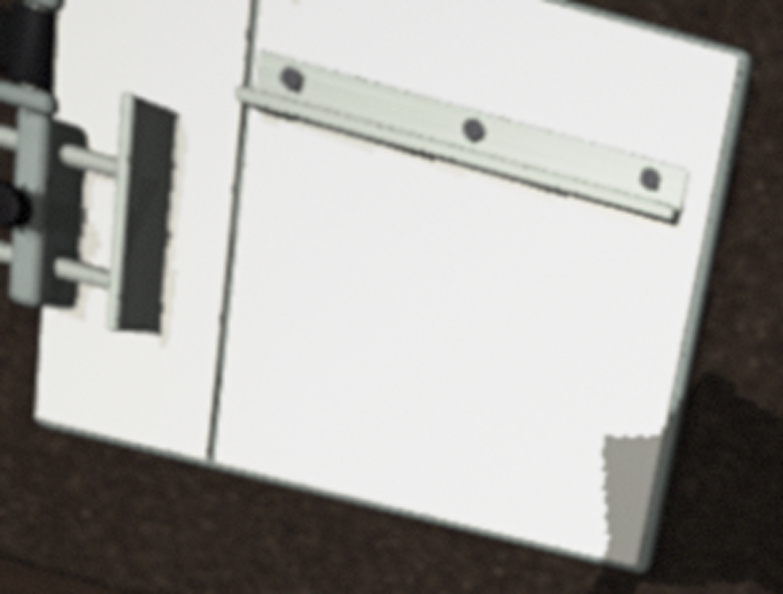

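```bash
python3 - <<'E'
from h import *
f=load("wrist1")
q=lambda x,y,z: onz(f,(x/2.7-.3,y/2.7-.3),z)[:2]
rf=q(638,570,35);rb=q(745,55,35);lf=q(38,418,35)
print(rf,rb,lf,np.linalg.norm(rb-rf),np.linalg.norm(lf-rf))
ang=lambda v:np.degrees(np.arctan2(v[1],v[0]))
print("x axis",ang(rb-rf),"y axis",ang(lf-rf))
s0=q(212,460,35);s1=q(238,190,35);print("slot",ang(s1-s0))
a=q(250,108,35);b=q(560,195,35);print("fence base",a,b,ang(a-b))
t0=q(162,330,35);t1=q(180,115,66);t2=q(110,328,66);t3=q(122,95,66)
print(t0,t1,t2,t3)
# wire arm grip tri
g=load("side0");h=load("scene0")
print(proj(h,[[600,250,250],[484,320,70]]),proj(g,[[484,320,70]]))
crop("scene0",270,150,120,130,5,"c4");crop("side0",200,180,140,150,5,"c5")
E
```

```text
[333.52437043  17.40482066] [557.46454811  23.61566644] [326.08126764 288.47256806] 224.02628815770848 271.16991620732864
x axis 1.5886566446937334 y axis 91.57285863106716
slot 2.1140479304740603
fence base [479.0470238  216.95397111] [482.97707573  86.39793288] 91.72422060858456
[379.37074542 241.29598834] [466.64898359 225.89842595] [378.17606954 243.33361766] [467.27707591 247.96334281]
[[307.62505413 196.84574962]
 [276.82749785 238.65516681]] [[274.73443087 298.19911084]]
```

View pics/c4.png

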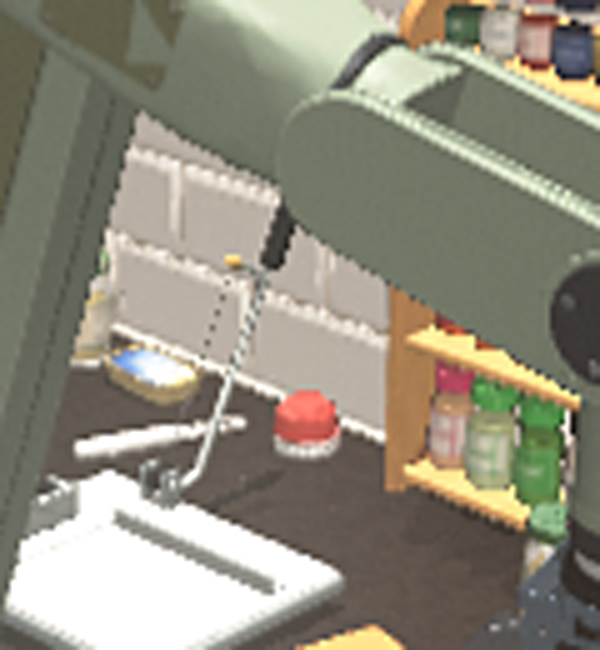

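View pics/c5.png

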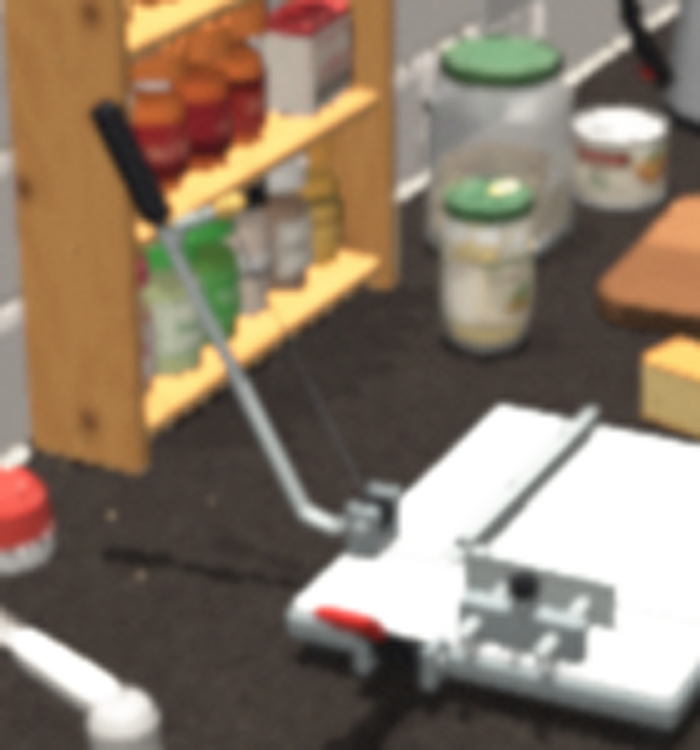

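```bash
python3 -m creep '[[0,18,-57,6,0,0,0],[0,18,-57,6,0,0,0],[0,18,-57,6,0,0,0],[0,18,-57,6,0,0,0],[0,18,-57,6,0,0,0]]'; python3 -m creep '[[1,0,0,0,0,0,7],[1,0,0,0,0,0,7],[1,0,0,0,0,0,0]]' 20; python3 - <<'E'
from h import *
f=snap("wrist","2"); snap("scene","2"); snap("side","2")
s=state(); print(s["ee_pos"],s["ee_rot"],s["qpos"])
g=load("side0");h=load("scene0")
print("grip low end",tri([g,h],[(231,223),(325,202)]))
print(proj(g,[[476,360,78]]))
E
```

```text
time_s: 2.08
ee_pos: [387.7, 218.4, 345.1]
ee_rot: [179.9, 0.0, 15.5]
force: [1.5, -0.0, 0.4]
gripper_width: 91.2
time_s: 2.45
ee_pos: [387.8, 217.0, 345.2]
ee_rot: [179.9, 0.1, 1.6]
force: [-0.7, 0.2, -0.5]
gripper_width: 64.2
[387.71844363 217.43161674 345.68021056] [1.79972484e+02 2.20741574e-02 1.60824178e+00] [ 2.78124679e+01  2.88714177e+00  9.05294726e+01 -1.49670461e-02
  8.66153416e+01  1.16205109e+02]
grip low end [676.99515729 223.75110679 213.70268953]
[[269.85703111 303.15893805]]
```

View pics/wrist2.png

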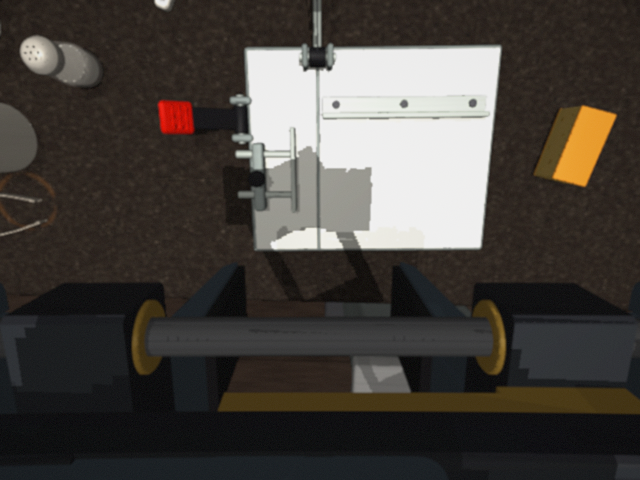

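View pics/scene2.png

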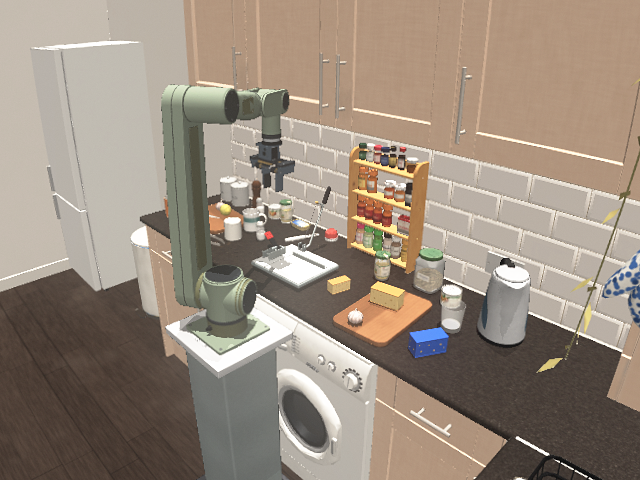

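Clear top view: the bed corners are (246,48), (500,46), (481,248) and (255,249). The red pad is at (177,117), the stop plate at (294,170), the fence front at row ~116, and the wire-arm hinge at (317,57). The salt shaker is at (60,62) and the mug at (10,140).

```bash
python3 - <<'E'
from h import *
f=load("wrist2"); im=f["frame"]; hsv=cv2.cvtColor(im,cv2.COLOR_RGB2HSV)
m=cv2.inRange(hsv,(0,140,90),(8,255,255))|cv2.inRange(hsv,(172,140,90),(180,255,255)); m[200:]=0
cs,_=cv2.findContours(m,0,2); c=max(cs,key=cv2.contourArea); b=cv2.boxPoints(cv2.minAreaRect(c)); print("pad",b.round(1).tolist())
M=cv2.moments(c); p=(M["m10"]/M["m00"],M["m01"]/M["m00"]); print(p,onz(f,p,76),onz(f,p,80))
P=lambda x,y,z:onz(f,(x,y),z)[:2].round(1)
print("bed",[P(*q,35) for q in [(246,48),(500,46),(481,248),(255,249)]])
print("slot",P(318,248,35),P(318,72,35))
print("pins",P(240,98,35),P(240,138,35))
print("salt",P(85,72,5),P(40,55,88),"mug",P(12,140,89))
crop("wrist2",140,30,380,230,2,"c6")
E
```

```text
pad [[157.0, 100.0], [193.0, 100.0], [193.0, 133.0], [157.0, 133.0]]
(175.306535025858, 116.7201065663689) [474.64738562 364.6422735   76.        ] [474.49595293 363.31774786  80.        ]
bed [array([548.8, 298.1]), array([557.4,  26.7]), array([334.2,  17.4]), array([325.5, 291.4])]
slot [328.8 214.9] [527.4 220.3]
pins [498.2 305.8] [455.6 306.8]
salt [522.5 487.4] [525.2 483.7] mug [446.1 522. ]
```

View pics/c6.png

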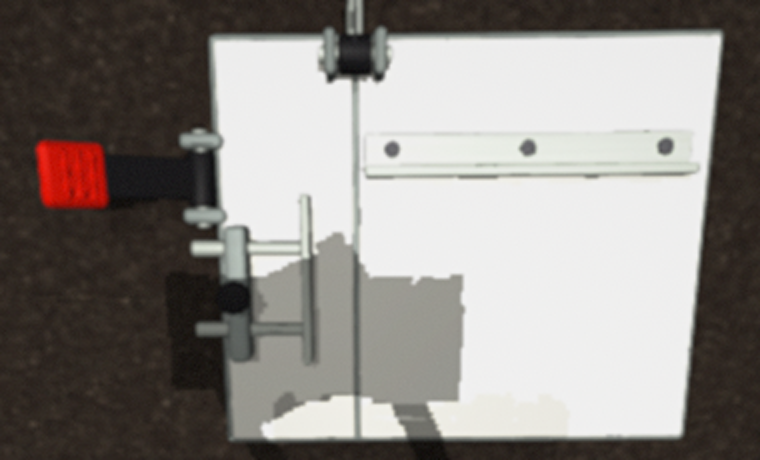

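Slicer origin is about (431.6, 153.1) with yaw ≈ 1.8°. The lever axis is at y ≈ 307 and the pad at (475,364). Now I go above the lever with the fingers closed.

```bash
python3 -m creep '[[1,30,-45,10,0,0,0],[1,30,-45,20,0,0,0],[1,30,-45,20,0,0,0],[1,0,0,55,0,0,0],[1,0,0,50,0,0,0]]'; python3 -m creep '[[1,0,0,50,0,0,0],[1,0,0,0,0,0,0]]';  python3 - <<'E'
from h import *
f=snap("wrist","3"); snap("side","3")
crop("side3",180,230,200,150,4,"c7")
E
```

```text
time_s: 3.22
ee_pos: [474.0, 355.8, 188.8]
ee_rot: [180.0, 0.0, 1.7]
force: [0.9, 1.2, -0.5]
gripper_width: 2.3
time_s: 3.48
ee_pos: [471.5, 353.7, 137.2]
ee_rot: [179.7, 0.4, 1.6]
force: [0.4, 1.1, 0.2]
gripper_width: 0.3
```

View pics/c7.png

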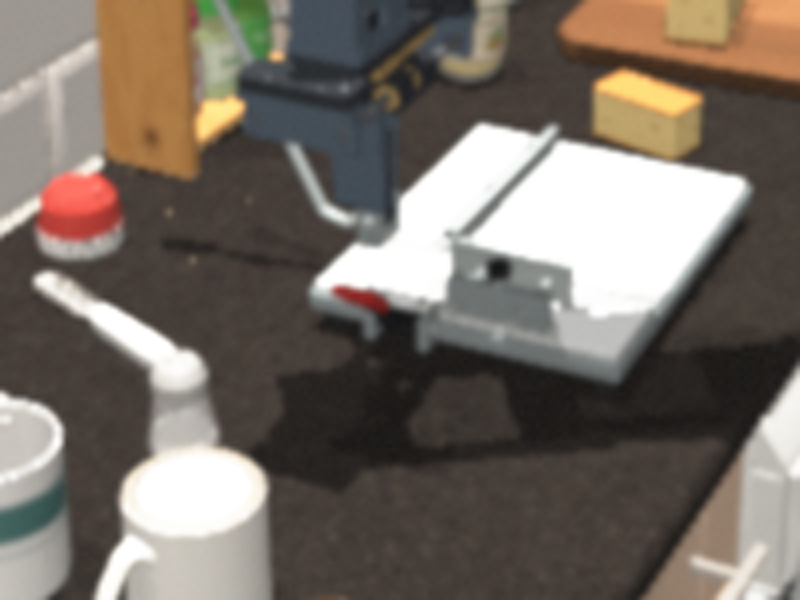

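View pics/wrist3.png

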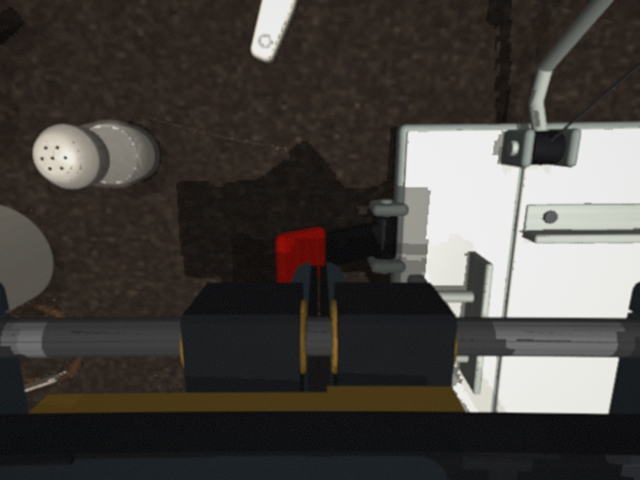

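Fingers are above the pad's inner part (fingertips at (320,270), pad at (300,255) in the wrist view), and the salt shaker and mug are clear. Pressing down.

```bash
python3 -m creep '[[1,2,0,25,0,0,0],[1,0,0,18,0,0,0],[1,0,0,5,0,0,0],[1,0,0,5,0,0,0],[1,0,0,5,0,0,0]]'; python3 -m creep '[[1,0,0,6,0,0,0],[1,0,0,6,0,0,0],[1,0,0,6,0,0,0],[1,0,0,6,0,0,0],[1,0,0,6,0,0,0]]'
```

```text
time_s: 4.2
ee_pos: [476.4, 356.5, 84.1]
ee_rot: [-179.9, -0.1, 1.6]
force: [-0.4, -0.1, -0.1]
gripper_width: 0.3
time_s: 4.82
ee_pos: [476.9, 357.0, 54.4]
ee_rot: [-179.9, -0.2, 1.6]
force: [1.8, 0.3, 3.3]
gripper_width: 0.8
```

```bash
python3 -m creep '[[1,0,0,5,0,0,0],[1,0,0,5,0,0,0],[1,0,0,4,0,0,0],[1,0,0,3,0,0,0],[1,0,0,0,0,0,0]]';  python3 - <<'E'
from h import *
f=snap("wrist","4"); snap("side","4"); print(state()["force"])
crop("side4",180,230,200,150,4,"c7b")
E
```

```text
time_s: 5.45
ee_pos: [475.6, 356.0, 35.8]
ee_rot: [180.0, 0.0, 1.6]
force: [0.4, -0.2, 0.6]
gripper_width: 0.3
[ 0.64552175 -0.33699184 -0.07473405]
```

View pics/c7b.png

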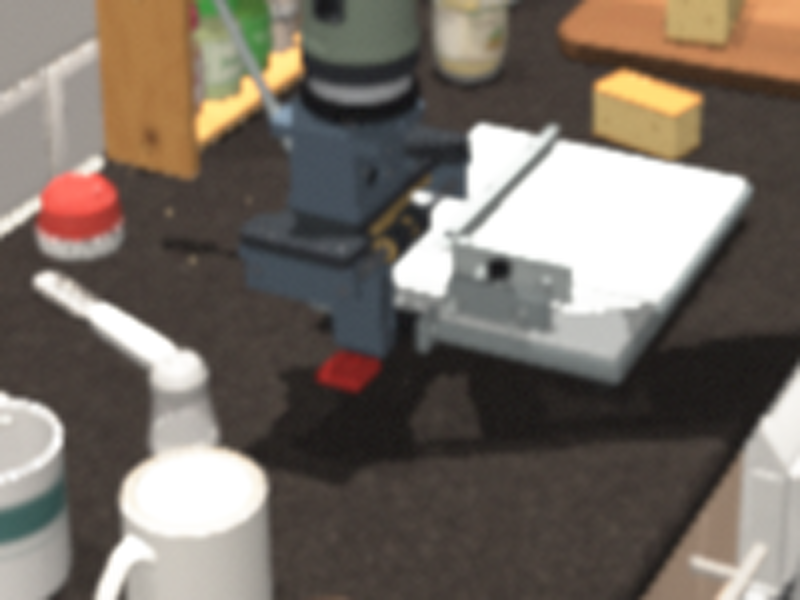

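View pics/wrist4.png

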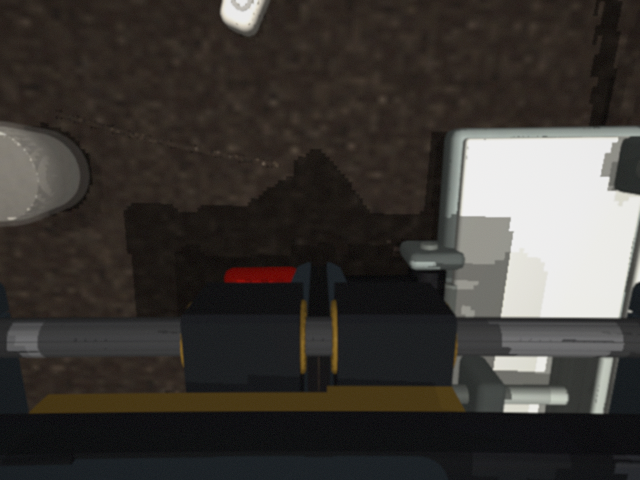

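The pad now lies flat at side-crop (348,370), so the lever looks snapped down. I retreat straight up and check it.

```bash
python3 -m creep '[[1,0,0,-20,0,0,0],[1,0,0,-60,0,0,0],[1,0,0,-60,0,0,0],[1,0,0,-60,0,0,0],[0.3,0,0,-40,0,0,0]]';  python3 - <<'E'
from h import *
f=snap("wrist","5"); snap("side","5"); print(state()["ee_pos"])
crop("side5",180,230,200,150,4,"c7c")
im=f["frame"]; hsv=cv2.cvtColor(im,cv2.COLOR_RGB2HSV)
m=cv2.inRange(hsv,(0,140,70),(8,255,255))|cv2.inRange(hsv,(172,140,70),(180,255,255)); m[300:]=0
cs,_=cv2.findContours(m,0,2); c=max(cs,key=cv2.contourArea); b=cv2.boxPoints(cv2.minAreaRect(c)); print(b.round())
p=b.mean(0); print(onz(f,p,35))
E
```

```text
time_s: 6.18
ee_pos: [476.0, 356.4, 279.3]
ee_rot: [-179.9, -0.2, 1.6]
force: [0.8, 0.9, -0.6]
gripper_width: 7.5
[477.51366035 357.38125973 281.58552266]
[[278. 196.]
 [311. 196.]
 [311. 227.]
 [278. 227.]]
[474.03277381 380.86140962  35.        ]
```

View pics/c7c.png

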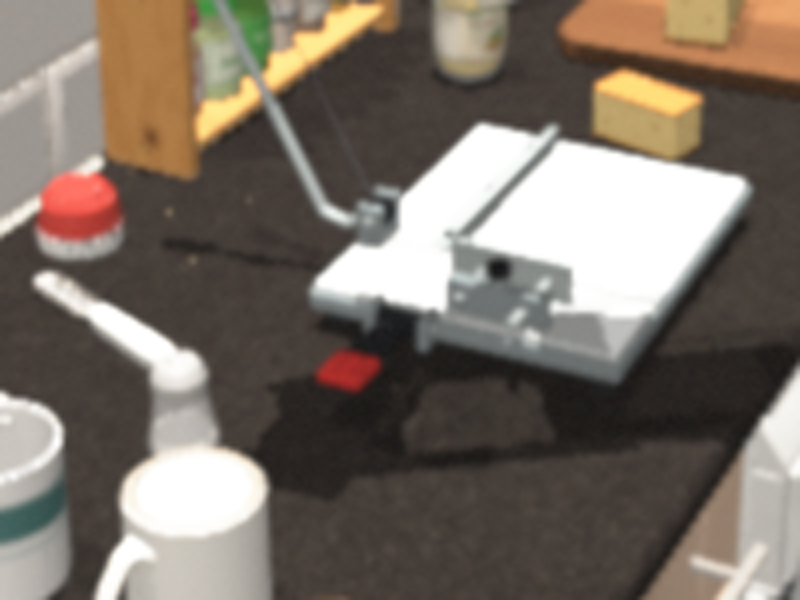

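View pics/wrist5.png

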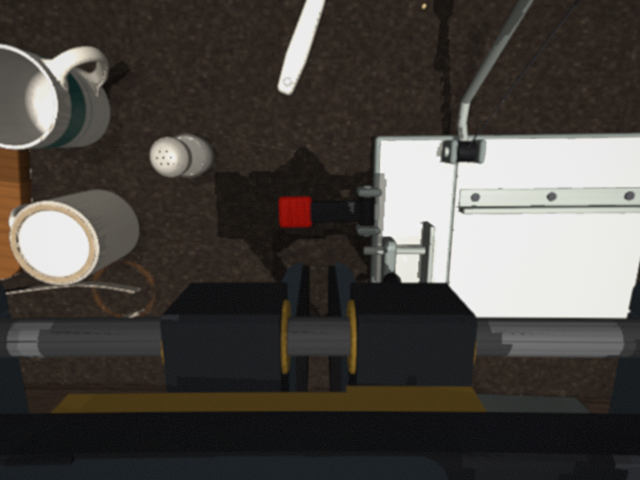

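The pad stays down by itself: in the wrist view it is at (295,212), ≈74 mm out from the axis, as expected for level. Now to the cheese.

```bash
python3 -m creep '[[0,-1,60,0,0,0,0],[0,-1,60,0,0,0,0],[0,-1,60,0,0,0,0],[0,-1,60,0,0,0,0],[0,-1,60,0,0,0,0]]'; python3 -m creep '[[0,-1,60,0,0,0,0],[0,-1,60,0,0,0,0],[0,-1,60,0,0,0,0],[0,-1,60,0,0,0,0],[0,-1,60,0,0,0,0]]';python3 -m creep '[[0,-1,60,0,0,0,0],[0,0,15,0,0,0,-10],[0,0,0,0,0,0,-10],[0,0,0,0,0,0,-10],[0,0,0,0,0,0,-10]]';python3 -m creep '[[0,0,0,0,0,0,-10],[0,0,0,0,0,0,-10],[0,0,0,0,0,0,-10],[0,0,0,0,0,0,-10],[0,0,0,0,0,0,-10]]';python3 -m creep '[[0,0,0,0,0,0,-10],[0,0,0,0,0,0,0]]'; python3 - <<'E'
from h import *
f=snap("wrist","6"); print(state()["ee_pos"],state()["ee_rot"],state()["qpos"])
E
```

```text
time_s: 6.9
ee_pos: [478.3, 54.3, 274.8]
ee_rot: [180.0, 0.1, 1.7]
force: [1.1, 0.2, 0.5]
gripper_width: 65.3
time_s: 7.52
ee_pos: [482.0, -245.8, 274.8]
ee_rot: [-179.9, 0.1, 1.6]
force: [1.0, 0.2, -0.4]
gripper_width: 91.2
time_s: 8.15
ee_pos: [483.3, -318.9, 274.5]
ee_rot: [-179.9, 0.0, 41.9]
force: [-0.1, -0.3, 0.0]
gripper_width: 91.4
time_s: 8.78
ee_pos: [483.4, -318.7, 274.6]
ee_rot: [-179.9, -0.1, 92.0]
force: [-0.3, 0.2, -0.4]
gripper_width: 91.1
time_s: 9.02
ee_pos: [483.5, -318.8, 274.8]
ee_rot: [-179.9, -0.1, 101.5]
force: [-0.3, 0.4, -0.3]
gripper_width: 91.4
[ 483.52569572 -318.79833697  274.98707602] [-1.79937144e+02 -6.13600405e-02  1.01459552e+02] [-3.45339360e+01  1.69868469e+01  8.27881491e+01 -2.61800047e-03
  8.03128065e+01 -4.59930790e+01]
```

View pics/wrist6.png

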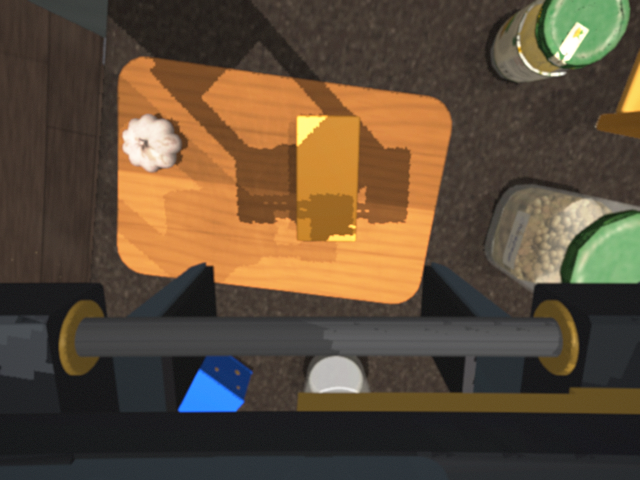

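The cheese top spans (297,115) to (357,241), nearly square with the picture. The garlic is at (152,142) and there is no other block on the board.

```bash
python3 - <<'E'
from h import *
f=load("wrist6")
crop("wrist6",270,95,120,165,3.6,"c8")
b=[(297,115),(358,116),(356.5,241),(297,240.5)]
P=np.array([onz(f,p,82)[:2] for p in b]);print(P.round(1),P.mean(0),[np.linalg.norm(P[i]-P[(i+1)%4]).round(1) for i in range(4)])
for i,j in((0,1),(3,2),(3,0),(2,1)):
    e=P[j]-P[i];print(np.degrees(np.arctan2(e[1],e[0])))
print("garlic",onz(f,(152,142),50))
E
```

```text
[[ 448.2 -235.4]
 [ 499.  -225.9]
 [ 522.  -332.5]
 [ 468.6 -342.9]] [ 484.45059312 -284.19005669] [np.float64(51.7), np.float64(109.1), np.float64(54.4), np.float64(109.4)]
10.583201625656187
11.035209488610553
100.7414123465247
102.20804434050599
garlic [ 318.31532719 -285.06605833   50.        ]
```

View pics/c8.png

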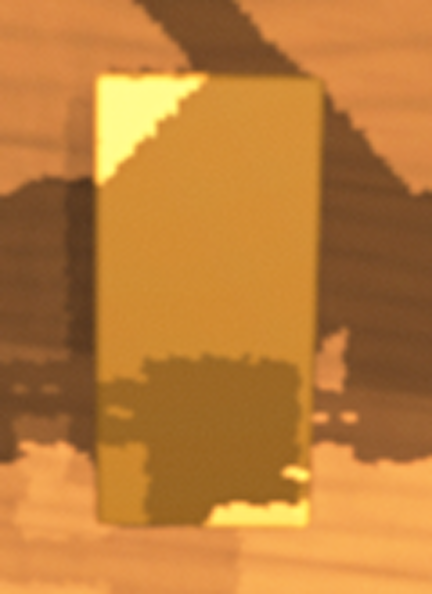

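```bash
python3 - <<'E'
from h import *
f=load("wrist6")
print([onz(f,p,z).round() for p,z in [((565,260),130),((565,260),180),((540,20),109),((490,235),0)]])
b=[(297.2,115.8),(359.5,116.4),(355.6,240.8),(297,240.3)]
P=np.array([onz(f,p,82)[:2] for p in b]);print(P.mean(0))
E
python3 -m creep '[[0,8,3,50,0,0,0],[0,8,3,50,0,0,0],[0,8,2,50,0,0,0],[0,0,0,25,0,0,0],[0,0,0,0,0,0,0]]'
```

```text
[array([ 681., -304.,  130.]), array([ 647., -296.,  180.]), array([ 612., -137.,  109.]), array([ 677., -315.,    0.])]
[ 484.63039404 -284.30434795]
time_s: 9.7
ee_pos: [485.4, -292.9, 98.8]
ee_rot: [-179.8, -0.2, 101.5]
force: [0.1, -1.0, 0.5]
gripper_width: 91.2
```

```bash
python3 - <<'E'
from h import *
f=snap("wrist","7"); print(state()["ee_pos"])
E
```

```text
[ 486.61698232 -293.78943883  100.53116579]
```

View pics/wrist7.png

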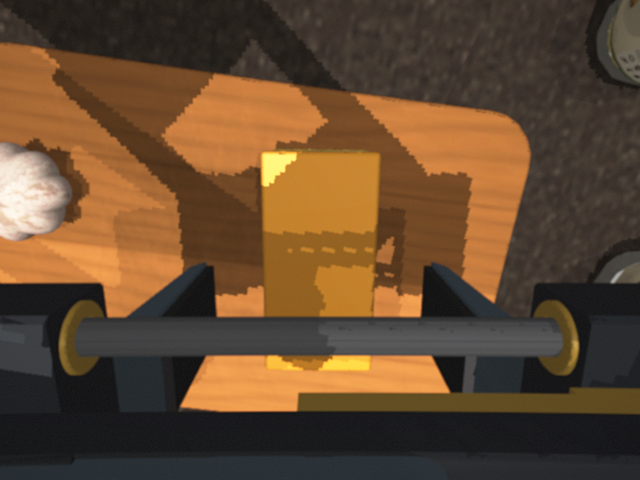

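The cheese (columns 260–379) sits centred between the fingers (213/425). Descending and gripping.

```bash
python3 -m creep '[[0,0,0,30,0,0,0],[0,0,0,23,0,0,0],[0,0,0,1,0,0,0],[1,0,0,0,0,0,0],[1,0,0,0,0,0,0]]' 35; python3 -m creep '[[1,0,0,0,0,0,0],[1,0,0,0,0,0,0],[1,0,0,0,0,0,0]]'
```

```text
time_s: 10.38
ee_pos: [487.8, -294.6, 48.5]
ee_rot: [179.9, 0.1, 101.6]
force: [-0.5, -0.2, -0.1]
gripper_width: 74.5
time_s: 10.75
ee_pos: [486.8, -294.1, 47.4]
ee_rot: [-180.0, 0.0, 101.6]
force: [-1.1, 0.6, 4.1]
gripper_width: 53.4
```

```bash
python3 -m creep '[[1,0,0,-5,0,0,0],[1,0,0,-25,0,0,0],[1,0,0,-40,0,0,0],[1,0,0,-40,0,0,5],[1,0,0,0,0,0,4.7]]'; python3 -m creep '[[1,45,-5,0,0,0,0],[1,45,-5,0,0,0,0],[1,45,-5,0,0,0,0],[1,45,-5,0,0,0,0],[1,45,-5,0,0,0,0]]';  python3 -m creep '[[1,45,-5,0,0,0,0],[1,45,-5,0,0,0,0],[1,45,-5,0,0,0,0],[1,45,-5,0,0,0,0],[1,0,0,0,0,0,0]]'; python3 - <<'E'
from h import *
f=snap("wrist","8"); snap("side","8"); s=state(); print(s["ee_pos"],s["ee_rot"],s["force"],s["gripper_width"])
E
```

```text
time_s: 11.38
ee_pos: [488.5, -294.8, 160.2]
ee_rot: [179.7, 0.2, 91.8]
force: [-0.2, -1.0, -5.0]
gripper_width: 54.1
time_s: 12.0
ee_pos: [453.3, -68.3, 156.5]
ee_rot: [-179.9, -0.0, 91.9]
force: [1.6, 0.6, -4.6]
gripper_width: 53.7
time_s: 12.62
ee_pos: [427.1, 111.7, 156.5]
ee_rot: [-179.9, -0.0, 92.2]
force: [-0.6, -1.1, -3.4]
gripper_width: 54.3
[427.61224816 109.38188364 156.53261316] [-1.79935897e+02  4.54161913e-02  9.20190125e+01] [ 0.193934    0.40048092 -3.97590842] 53.946377523590165
```

View pics/wrist8.png

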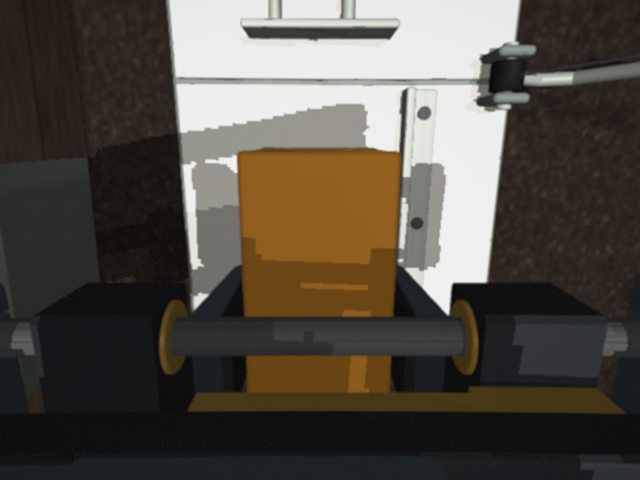

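View pics/side8.png

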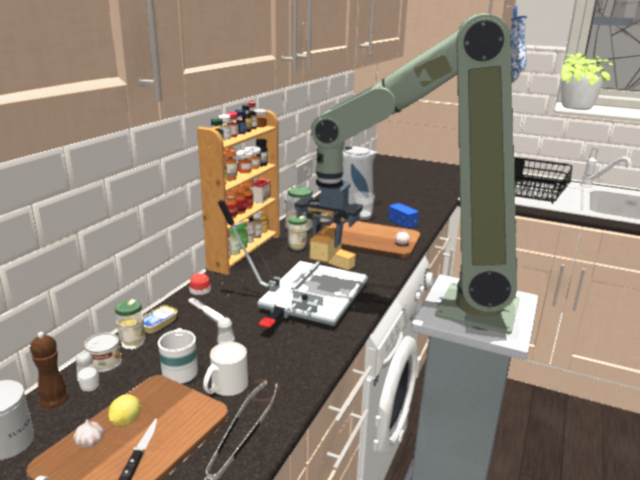

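The cheese is held (top edge at row ~151) above the bed. The stop's face base is at row ~38, columns 247–393; the fence face runs from (403,90) to (401,265); and the slot is at row ~81.

```bash
python3 - <<'E'
from h import *
crop("wrist8",160,0,380,280,2.1,"c9")
f=load("wrist8"); P=lambda x,y,z:onz(f,(x,y),z)[:2].round(1)
print("stop base",P(250,39,35),P(392,38.5,35)); print("stop top",P(241,22,66),P(400,21,66))
print("fence",P(403,92,35),P(401,262,35),P(403,92,53),P(401,262,53))
print("slot",P(180,82,35),P(470,80,35))
top=156.5-47.2+82
print("cheese top",P(238,152,top),P(402,152,top))
E
```

```text
stop base [378.1 241.4] [470.2 245.2]
stop top [378.  243.6] [469.2 247.5]
fence [480.3 213.1] [489.7  94.4] [476.9 211.1] [485.7  99.7]
slot [331.5 213.5] [523.9 221.9]
cheese top [399.2 175.7] [452.3 177.7]
```

View pics/c9.png

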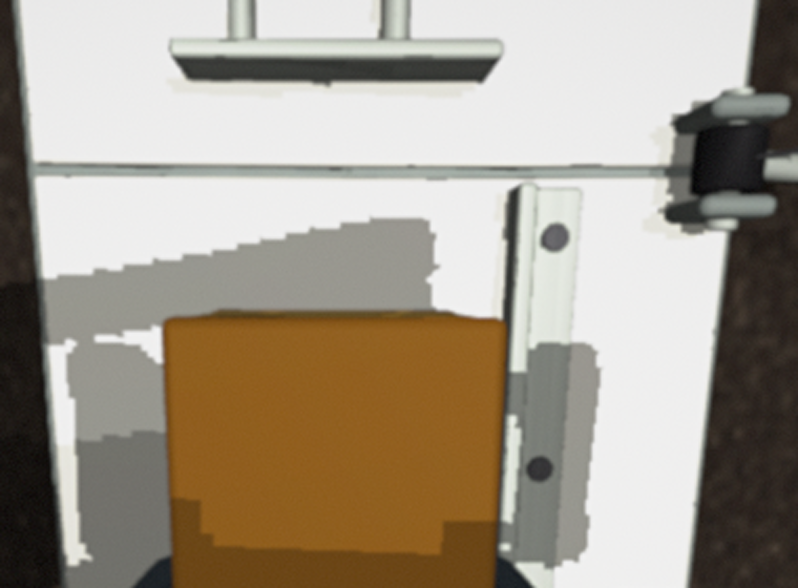

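```bash
python3 -m creep '[[1,10,0,25,0,0,0],[1,10,0,30,0,0,0],[1,10,0,20,0,0,0],[1,5,0,12,0,0,0],[1,0,0,0,0,0,0]]'; python3 -m creep '[[1,0,0,3,0,0,0],[1,0,0,2,0,0,0],[1,0,0,0,0,0,0]]'
```

```text
time_s: 13.35
ee_pos: [426.7, 143.6, 69.4]
ee_rot: [-179.9, 0.0, 91.9]
force: [0.9, -0.8, -3.7]
gripper_width: 53.8
time_s: 13.72
ee_pos: [427.1, 144.2, 65.2]
ee_rot: [180.0, -0.0, 91.9]
force: [0.4, 0.2, -4.3]
gripper_width: 53.9
```

```bash
python3 -m creep '[[1,0,0,2,0,0,0],[1,0,0,1,0,0,0],[1,0,0,0,0,0,0]]'; python3 -m creep '[[1,0,0,1,0,0,0],[1,0,0,0,0,0,0]]';python3 -m creep '[[1,0,0,1,0,0,0],[1,0,0,0,0,0,0]]'
```

```text
time_s: 14.1
ee_pos: [426.9, 144.3, 61.8]
ee_rot: [-180.0, 0.0, 91.9]
force: [0.4, 0.2, -3.2]
gripper_width: 54.0
time_s: 14.35
ee_pos: [427.0, 144.3, 60.9]
ee_rot: [-180.0, 0.0, 91.9]
force: [0.3, -1.3, -3.9]
gripper_width: 53.9
time_s: 14.6
ee_pos: [427.1, 144.4, 60.7]
ee_rot: [180.0, -0.0, 91.9]
force: [-2.2, -1.0, 5.1]
gripper_width: 54.0
```

Contact with the bed was felt at TCP z ≈ 61. Easing slightly, then sliding toward the corner.

```bash
python3 -m creep '[[1,0,0,-0.6,0,0,0],[1,8,7,0,0,0,0],[1,8,7,0,0,0,0],[1,6,5,0,0,0,0],[1,0,0,0,0,0,0]]'; python3 - <<'E'
from h import *
f=snap("wrist","9"); snap("side","9"); s=state(); print(s["ee_pos"],s["ee_rot"],s["force"],s["gripper_width"])
E
```

```text
time_s: 15.22
ee_pos: [446.8, 168.2, 60.8]
ee_rot: [179.8, -0.1, 91.9]
force: [0.5, 2.4, 3.1]
gripper_width: 54.1
[446.28863525 167.66129157  60.70385309] [ 1.79874044e+02 -5.26602660e-02  9.19398120e+01] [1.02824407 1.17294531 0.76092742] 53.88534757376151
```

View pics/wrist9.png

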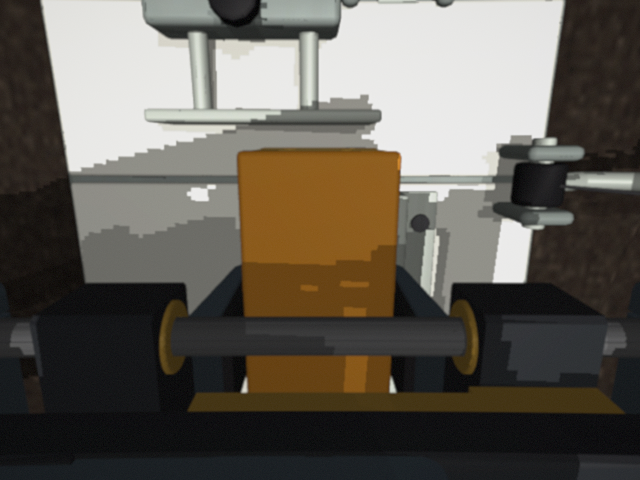

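The cheese end at row 150 is still short of the stop plate (row ~120), and the fence is close to its right side at column ~405. Creeping to the stop in small steps.

```bash
python3 -m creep '[[1,2,0,0,0,0,0],[1,2,0,0,0,0,0],[1,1,0,0,0,0,0],[1,0,0,0,0,0,0]]'; python3 -m creep '[[1,1,0,0,0,0,0],[1,1,0,0,0,0,0],[1,0,0,0,0,0,0]]';python3 -m creep '[[1,1,0,0,0,0,0],[1,0,0,0,0,0,0]]'
```

```text
time_s: 15.82
ee_pos: [445.0, 171.9, 60.7]
ee_rot: [-180.0, 0.0, 91.9]
force: [-0.1, -2.7, 5.4]
gripper_width: 54.1
time_s: 16.2
ee_pos: [445.0, 173.9, 60.7]
ee_rot: [180.0, 0.0, 91.9]
force: [0.6, -2.1, 4.5]
gripper_width: 53.6
time_s: 16.45
ee_pos: [444.9, 174.8, 60.7]
ee_rot: [180.0, 0.0, 91.9]
force: [1.4, -1.9, 5.3]
gripper_width: 53.5
```

```bash
python3 -m creep '[[1,1,0,-0.2,0,0,0],[1,1,0,0,0,0,0],[1,0,0,0,0,0,0]]';python3 -m creep '[[1,1,0,0,0,0,0],[1,0,0,0,0,0,0]]';python3 -m creep '[[1,1,0,0,0,0,0],[1,0,0,0,0,0,0]]'
```

```text
time_s: 16.82
ee_pos: [444.8, 177.0, 60.7]
ee_rot: [-180.0, 0.0, 91.9]
force: [-0.6, -1.1, 3.7]
gripper_width: 54.0
time_s: 17.08
ee_pos: [444.8, 178.1, 60.7]
ee_rot: [-180.0, 0.0, 91.9]
force: [-0.2, -1.6, 3.5]
gripper_width: 53.7
time_s: 17.32
ee_pos: [444.9, 178.3, 60.7]
ee_rot: [-180.0, 0.1, 92.0]
force: [1.4, -5.6, 4.1]
gripper_width: 54.0
```

Stop contact felt (Fy −5.6 N, TCP y stalled at 178.3). Now toward the fence.

```bash
python3 -m creep '[[1,0,2,0,0,0,0],[1,0,2,0,0,0,0],[1,0,1,0,0,0,0],[1,0,0,0,0,0,0]]';python3 -m creep '[[1,0,1,0,0,0,0],[1,0,1,0,0,0,0],[1,0,0,0,0,0,0]]';python3 -m creep '[[1,0,1,0,0,0,0],[1,0,0,0,0,0,0]]'
```

```text
time_s: 17.82
ee_pos: [448.4, 178.4, 60.7]
ee_rot: [-179.8, 0.1, 92.0]
force: [-3.6, -4.1, 7.7]
gripper_width: 53.7
time_s: 18.2
ee_pos: [450.3, 178.5, 60.8]
ee_rot: [-179.8, 0.1, 92.0]
force: [-3.9, -5.5, 7.1]
gripper_width: 53.6
time_s: 18.45
ee_pos: [451.3, 178.5, 60.7]
ee_rot: [-179.8, 0.1, 92.0]
force: [-2.1, -5.0, 6.9]
gripper_width: 53.6
```

```bash
python3 -m creep '[[1,0,1,-0.2,0,0,0],[1,0,1,0,0,0,0],[1,0,0,0,0,0,0]]';python3 -m creep '[[1,0,1,0,0,0,0],[1,0,0,0,0,0,0]]'; python3 -m creep '[[1,0,1,0,0,0,0],[1,0,0,0,0,0,0]]'
```

```text
time_s: 18.82
ee_pos: [453.0, 178.6, 60.8]
ee_rot: [-179.8, 0.1, 92.0]
force: [-3.5, -4.1, 7.2]
gripper_width: 54.0
time_s: 19.08
ee_pos: [453.0, 178.6, 60.8]
ee_rot: [-179.7, 0.1, 92.0]
force: [-5.5, -3.7, 9.9]
gripper_width: 54.2
time_s: 19.32
ee_pos: [453.1, 178.6, 60.8]
ee_rot: [-179.6, 0.1, 92.0]
force: [-8.1, -2.0, 12.0]
gripper_width: 53.7
```

Fence contact: TCP x stalls at 453.0 while the force rises. Relieving some down-force and adding push on both.

```bash
python3 -m creep '[[1,0,0,-0.6,0,0,0],[1,1,0,0,0,0,0],[1,0,0,0,0,0,0]]'; python3 -m creep '[[1,1,0.5,0,0,0,0],[1,0,0,0,0,0,0]]';  python3 -m creep '[[1,0.5,0,-0.4,0,0,0],[1,0,0,0,0,0,0],[1,0,0,0,0,0,0]]'; python3 - <<'E'
from h import *
for i in range(3):
    f=snap("wrist","10"); s=state(); print(s["ee_pos"],s["ee_rot"],s["force"],s["torque"],s["gripper_width"])
snap("side","10"); snap("scene","10"); crop("side10",200,190,200,160,4,"c10")
E
```

```text
time_s: 19.7
ee_pos: [453.1, 178.6, 60.9]
ee_rot: [-179.5, 0.2, 92.0]
force: [-7.7, -7.1, 8.1]
gripper_width: 53.8
time_s: 19.95
ee_pos: [453.1, 178.6, 60.9]
ee_rot: [-179.5, 0.3, 92.0]
force: [-7.0, -10.0, 9.2]
gripper_width: 54.1
time_s: 20.32
ee_pos: [453.1, 178.6, 60.9]
ee_rot: [-179.5, 0.3, 92.0]
force: [-5.4, -12.7, 7.4]
gripper_width: 53.7
[453.08791898 178.62666401  60.91438786] [-179.46370462    0.35049356   91.98518562] [ -5.70497112 -12.16057601   6.84987315] [-1.6770815   0.74602831 -0.04361808] 53.74534299952314
[453.09913367 178.64747409  60.93628259] [-179.46606414    0.3469232    91.98280978] [ -6.41377156 -11.52945383   7.09374644] [-1.73953942  0.76314476 -0.03236846] 53.93052430125601
[453.10685404 178.63326087  60.95694054] [-179.46952496    0.3469735    91.98358943] [ -5.92747657 -12.78263267   6.26882207] [-1.68724583  0.73785364 -0.04941636] 53.512977833961585
```

View pics/wrist10.png

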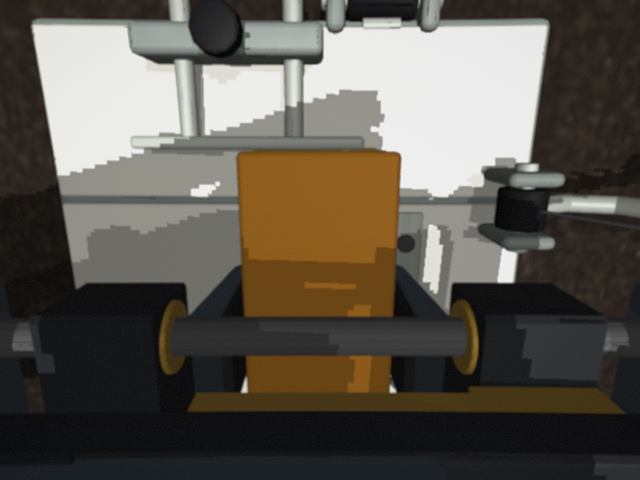

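View pics/c10.png

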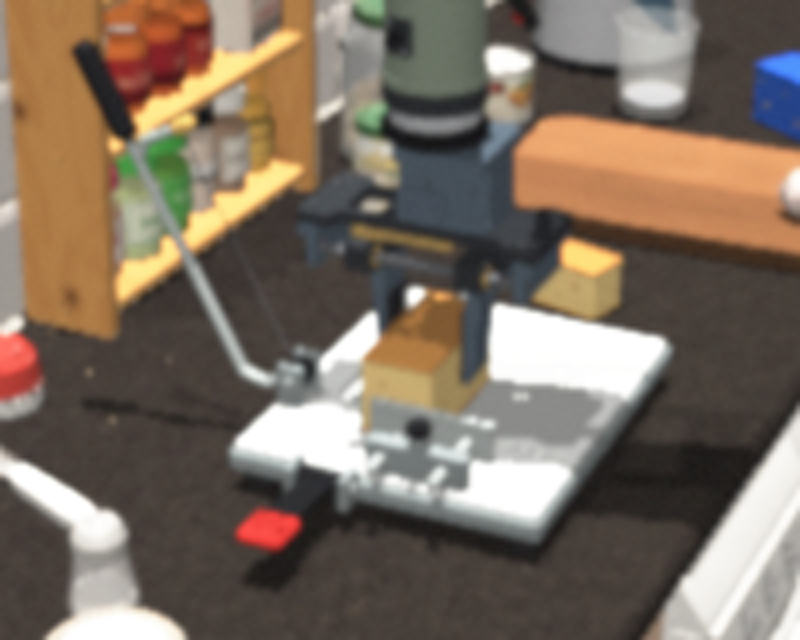

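The cheese is in the corner against both faces (wrist: its end meets the stop plate at row ~148, with the fence at its right; the side view agrees, lever down, wire arm parked). Adding fence push so friction cannot be carrying it.

```bash
python3 -m creep '[[1,0,1,0,0,0,0],[1,0,0.8,0,0,0,0],[1,0,0,-0.3,0,0,0],[1,0,0,0,0,0,0]]' 40; python3 -m creep '[[1,0,0,0,0,0,0],[1,0,0,0,0,0,0],[1,0,0,0,0,0,0],[1,0,0,0,0,0,0]]'; python3 - <<'E'
from h import *
s=state(); print(s["ee_pos"],s["ee_rot"],s["force"],s["torque"],s["gripper_width"])
E
```

```text
time_s: 21.08
ee_pos: [453.1, 178.6, 61.0]
ee_rot: [-179.3, 0.4, 92.0]
force: [-9.3, -10.6, 9.0]
gripper_width: 53.8
time_s: 21.58
ee_pos: [453.2, 178.6, 61.0]
ee_rot: [-179.3, 0.4, 92.0]
force: [-9.5, -10.7, 9.5]
gripper_width: 54.0
[453.15746323 178.62766169  61.01562286] [-179.25866621    0.3619218    91.97792493] [ -9.53076805 -10.70505166   9.50200662] [-1.4709704   1.33238157  0.02072022] 53.96255497656752
```

```bash
python3 -m creep '[[1,0,0,-0.6,0,0,0],[1,0.6,1.2,0,0,0,0],[1,0,0,0,0,0,0],[1,0,0,0,0,0,0],[1,0,0,0,0,0,0]]'; python3 -m creep '[[1,0,0,0,0,0,0],[1,0,0,0,0,0,0],[1,0,0,0,0,0,0],[1,0,0,0,0,0,0]]'; python3 - <<'E'
from h import *
f=snap("wrist","11"); s=state(); print(s["ee_pos"],s["ee_rot"],s["force"],s["torque"],s["gripper_width"],s["qvel"])
crop("wrist11",120,90,320,200,2.4,"c11"); snap("side","11"); crop("side11",250,230,100,110,6,"c12")
P=lambda x,y,z:onz(f,(x,y),z)[:2].round(1)
E
```

```text
time_s: 22.2
ee_pos: [453.2, 178.6, 61.1]
ee_rot: [-179.1, 0.4, 92.0]
force: [-10.5, -11.7, 8.0]
gripper_width: 53.8
time_s: 22.7
ee_pos: [453.2, 178.6, 61.1]
ee_rot: [-179.1, 0.4, 92.0]
force: [-11.4, -12.9, 8.2]
gripper_width: 54.1
[453.17299881 178.61731038  61.10673842] [-179.10157702    0.43217717   91.97932267] [-10.35494368 -12.60812832   8.08682156] [-1.76496798  1.61734498  0.06406664] 53.32745582997105 [-0.06174532 -0.01852495 -0.0348197   0.15985147 -0.00420101  0.1495204 ]
```

View pics/c11.png

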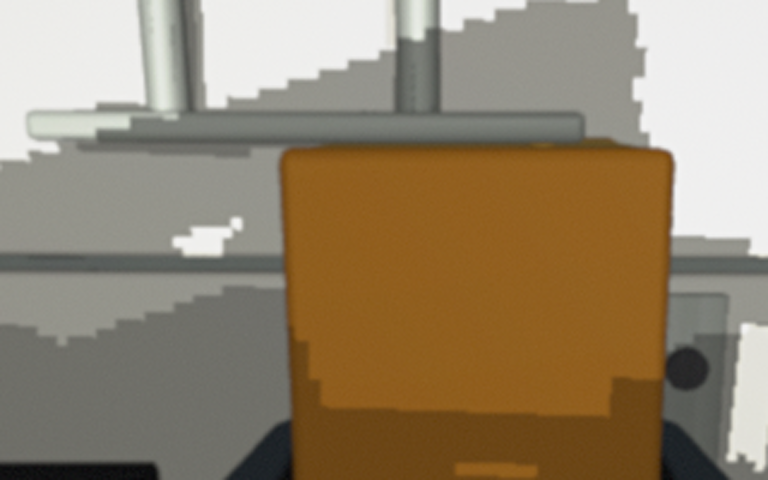

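View pics/c12.png

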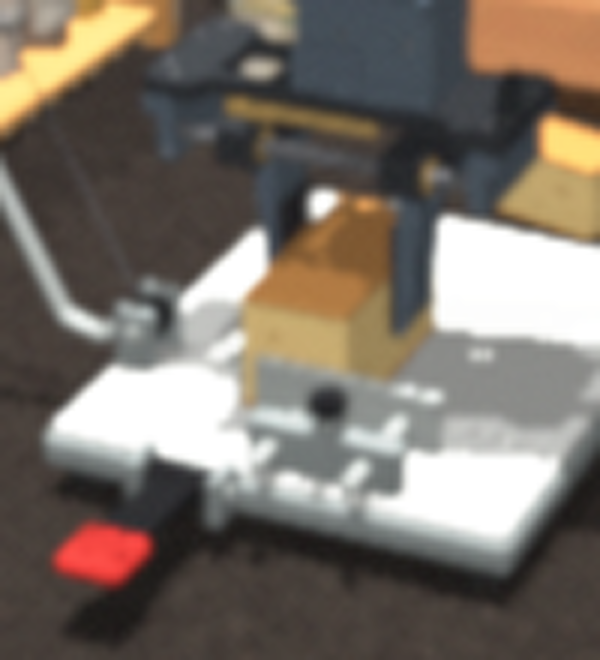

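Wrist crop: the cheese end is flush and parallel to the stop plate, and its side is against the fence. The side crop shows the block upright in the corner, the red pad flat at (100,555), and the wire arm unmoved. Forces are steady, so I'm handing in.

```bash
python3 - <<'E'
from workcell import job_done, state
print(job_done()); s=state(); print(s["time_s"],s["force"],s["ee_pos"])
E
```

```text
the job is handed in; nothing more can be done
None
the job is handed in; nothing more can be done
```

I locked the slicer and stood the cheese in the corner, then handed the job in with the gripper still pressing it against the fence and the stop. No verdict was reported.

- **Lever:** I pressed the foot lever with closed fingers until it snapped over. After the arm backed off, the pad stayed level, about 74 mm out from its axis. It still looked flat in the last side view.
- **Cheese:** I took the larger yellow block from the board, set it on the bed in front of the fence, and slid it to the stop and then to the fence. The tool stopped moving at each contact while the force kept rising.
- **Last readings, 22.7 s:** the measured push was about 10.4 N towards the fence and 12.6 N towards the stop. Each figure includes some friction. The cheese was at rest, held at a set grip of 40 N.
- **Alignment:** the tool had tilted about 0.9° (0.016 rad) under the push. Its yaw was within about 0.5° of the slicer's. The last pictures show the cheese upright and flush, the wire arm parked, and no bystander visibly moved.
- **Limits and disagreements:** slicer yaw estimates ranged from about 1.6° to 2.5° between views, within the allowed angle. I could not measure the fence and stop forces separately from bed friction, so the 2 N on each is inferred from the totals. Reading the state after hand-in returned nothing, so I have no readings from the final second.

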